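# Fit the grating disc on the vegetable cutter

### The arm

A 6-joint arm with a two-finger parallel gripper is mounted at the origin on the work surface. World frame = base frame: x ahead of the robot, y to its left, z up, the work surface at z = 0. Lengths are in mm, angles in rad, forces in N, time in s.
With the tool pointing down it reaches from about 350 to 775 mm from the base axis. Payload 7.3 kg.
Tool frame: the origin (TCP) lies at the centre of the arm's flange, where the gripper is bolted on; the fingertips stand 178 mm ahead of it and the grasp point (between the pads) lies 159 mm ahead of it; z points along the fingers, y is the direction in which the jaws open and shut (so a half turn about z gives the same grasp; the last joint's range is limited). The gripper opens to 92 mm and grips with 3 to 60 N. Pads are 19 mm wide; open, the fingers measure 130 mm over their backs; the gripper's body (75 mm by 190 mm) begins 47 mm behind the grasp point.
Start: joints at [1.147, 0.342, 1.524, -0, 1.275, -0.146], TCP at [143.954, 504.881, 404.741] pointing down, gripper open.
Joint ranges: [-2.53, 2.53], [-0.77, 2.02], [0.04, 2.7], [-1, 4.14], [0.28, 2.66], [-3.11, 3.11]. Speed limits (rad/s): [2.57, 2.57, 3.14, 3.14, 3.14, 3.14].

### API

Orientations are given as [roll, pitch, yaw] about the fixed x, y, z axes, in that order (R = Rz(yaw) Ry(pitch) Rx(roll)).
In Python, from plant import get_obs, capture, close_job gives the robot as it stands. The module is installed in compiled form; this text tells all that it offers.
- The arm moves only by the shell command python3 -m pendant 'ROWS'. ROWS is JSON, a list of rows, each a list of 3 entries, a list of its own where there are three numbers: the shift along the tool's x, y, z in m, then the turn, a rotation vector about the tool's x, y, z in rad, then the finger opening in m, from 0 to 0.0918. In form: [[[tx, ty, tz], [wx, wy, wz], fingers], ...]. A call has 1 to 10 rows; each row is the pose to reach, as a shift and turn from the pose commanded when the call began, along the tool's axes at that moment; what a row does not reach only later rows make up. A row lasts 1/12 s, in which the tool goes at most 41.7 mm and 7.16 degrees, less where a joint would pass 70% of its speed; a pose out of reach is approached as far as the arm can. A call with a gripper value outside its range is refused whole. The fingers move at their own pace and stop on an object; the grip force is fixed at half the most. Time passes only in rows, so rows that repeat a pose let the fingers close. It gives the time, the measured TCP pose, the force and the opening at its end, in the units of the state.
- get_obs(): the state, without advancing time (a new reading comes with each control period).
- capture(name): name is "scene" or "top" or "wrist"; returns a dict with "color" (420x560x3 uint8, red, green, blue), "mtx" (3x3 intrinsics, pixels), "dist" ([k1, k2, p1, p2, k3] as OpenCV has them; the pictures are not rectified), "rvec" (rotation vector, rad) and "tvec" (3), from world to camera coordinates, as OpenCV has them. Camera axes: x right, y down, z forward; pixel columns grow to the right and rows downward; lengths in mm; the calibration is good to about 2 mm. A picture is of the moment at which its call begins. There is no depth.
- close_job(): hands the job in, once; it reports no verdict.
The state is a dict: "time": time; "joint_positions": joint angles; "dq": joint speeds; "tau": joint torques, N m; "tool_pos": TCP position; "tcp_rot": TCP orientation; "contact_force": force on the tool from outside, world axes, zero at the start; "moment": the same for the moment, N m; "grip_width": finger opening in mm.
Only numpy, scipy, OpenCV 4.12 (cv2) and the standard library are available. Lean on these libraries where they do the work, as an engineer would, in place of code of your own. Each camera call takes 0.05 s, during which the arm holds its last target. There are 200 camera calls.

### The job

Lift the grating disc off its storage stand and fit it on the vegetable cutter: lower it over the drive shaft, turn it until the drive pin enters the hole in the disc, and let it down until it lies flush and fully home on the drive flange. Do it gently, without forcing the disc against the machine or dropping it, then let go; leave the other things on the counter where they are.

Things in the scene. Friction and masses are not known exactly. Their poses are not given: they have to be found in the camera images.
- hub (a point): Middle of the upright grey square hub (34 x 34 mm, 50 mm tall) of the grating disc, on its axis, 32 mm above the disc's underside and 23 mm below the hub's top. x and y are square to the hub's flat sides, z up. A round 18.5 mm bore passes right through hub and plate along z; the hub is what to grip.
- disc: Grating disc, 0.3 to 0.6 kg: aluminium plate 170 mm across, 5 mm thick, teeth on its upper face; origin on its axis at the flat underside, axes as hub. One 11 mm round hole through the plate, for the drive pin, 42 mm from the axis along the disc's +x, near the hub. It starts lying flat on the stand.
- stand: Round black plastic storage stand, 110 mm wide at the foot, 30 mm tall, fixed; origin at the centre of its foot. A peg 13 mm thick and 10 mm tall on its top stands loosely in the disc's bore.
- machine: Vegetable cutter, fixed: grey and metal housing 250 (x) x 210 (y) mm, its deck 122 mm above the counter; origin under its middle, z up. On the deck a white round drive flange, 104 mm wide, 16 mm high; from its middle rises a shaft 16 mm thick, its tip 60 mm above the flange (the top 12 mm taper to 6 mm). The drive is braked and does not turn under gentle forces.
- seat (a point): Centre of the flange's upper face, on the shaft's axis, 138 mm above the counter; fixed, axes as the machine's. On this face, 42 mm from the axis, stands one dark drive pin, 9 mm thick, 9 mm tall, bevelled. It lies anywhere within 45 degrees either side of the machine's +x, unmeasured: see or feel for it. Until its hole is over the pin the disc rides 9 mm too high; home, its underside lies here.
- spice_jar: Bystander: jar 48 mm wide, 75 mm tall, near the stand; origin at its foot.
- bowl_gasket: Bystander: black rubber ring, 90 mm wide, 12 mm tall, lying near the stand; origin at its underside.
- meal_box1: Bystander: brown meal box, 89 x 114 x 50 mm; origin at its underside.
- meal_box2: Bystander: brown meal box, 89 x 114 x 50 mm; origin at its underside.
- oil_bottle: Bystander: bottle 60 mm wide, 170 mm tall; origin at its foot.
- bowl: Bystander: steel bowl 140 mm wide, 60 mm tall; origin at its foot.
- spatula: Bystander: spatula lying on the counter.

How it is judged (in metres and radians):
On the way:
1. the disc is on the shaft, level, not yet home (horizontal distance between hub and seat below 0.005 m and z of hub in the frame of seat between 0.036 and 0.082 m and angle between disc's own z axis and vertical below 0.12 rad), for 0.1 s.
At the end, for the whole second after the job is handed in: The disc lies flush on the drive flange with the pin in its hole: its underside within 2.5 mm of the flange in height, its axis within 3 mm of the shaft's, level within 2 degrees, released and at rest (horizontal distance between disc and seat below 0.003 m and z of hub in the frame of seat between 0.029 and 0.0345 m and angle between disc's own z axis and vertical below 0.04 rad and linear speed of disc below 0.02 m/s and angular speed of disc below 0.1 rad/s); the robot touches nothing.
It fails at once if the disc pressed or knocked against the machine with more than 30 N (contact force between disc and machine above 30 N).
It fails at once if the disc dropped onto the shaft (falling faster than 0.4 m/s over it) (horizontal distance between hub and seat below 0.01 m and linear speed of disc above 0.4 m/s).
It fails at once if a bystander moved more than 25 mm (distance of any of spice_jar, bowl_gasket, meal_box1, meal_box2, oil_bottle, bowl, spatula from where it was at the start of the episode above 0.025 m).
It also fails if it takes over 72 s, if anything falls off the work surface, if the arm or the gripper's body presses on something with over 40 N, if the wrist force passes 120 N, or if a joint passes its speed limit or range.

## Working session

There is one attempt and no reset: what is moved stays moved. The work goes in short steps, Python scripts to look and compute and a shell command to move; the robot and the scene stay as the last step left them, time stands still between calls to the robot, and variables do not carry over. Pictures are saved under pics/ and viewed, about 8 in all and at most 12, crops included, and the job is handed in when it is done.

```bash
mkdir -p pics; cat > h.py <<'E'
import numpy as np, cv2
from scipy.spatial.transform import Rotation as R
from plant import get_obs, capture, close_job
def ray(c,u,v):
    p=cv2.undistortPoints(np.array([[[u,v]]],float),c["mtx"],np.array(c["dist"]))[0,0]
    M=cv2.Rodrigues(np.array(c["rvec"],float))[0]; t=np.array(c["tvec"],float).ravel()
    return -M.T@t, M.T@np.array([p[0],p[1],1.])
def atz(c,u,v,z):
    o,d=ray(c,u,v); return o+d*(z-o[2])/d[2]
def proj(c,P):
    return cv2.projectPoints(np.array(P,float).reshape(-1,1,3),np.array(c["rvec"],float),np.array(c["tvec"],float),c["mtx"],np.array(c["dist"]))[0][:,0]
def cap(n):
    c=capture(n); return c
def save(img,name,s=1):
    cv2.imwrite("pics/"+name,cv2.resize(img[:,:,::-1],None,fx=s,fy=s,interpolation=cv2.INTER_CUBIC))
E
python3 - <<'E'
from h import *
import pickle
print(get_obs())
cs={n:cap(n) for n in("top","scene","wrist")}
pickle.dump(cs,open("c0.pkl","wb"))
for n,c in cs.items():
    print(n,ray(c,280,210)); 
save(cs["top"]["color"],"top0.png",1.4); save(cs["scene"]["color"],"scene0.png",1.4)
E
```

```text
{'time': 0.0, 'joint_positions': array([ 1.14700319e+00,  3.42734071e-01,  1.52500648e+00,  3.16190807e-05,
        1.27542313e+00, -1.45995055e-01]), 'dq': array([ 2.14260783e-05, -1.20827470e-03, -1.38890488e-04, -1.67419998e-03,
       -1.74441574e-03,  1.98199782e-03]), 'tau': array([ 3.57842982e-04, -4.31224680e+01, -2.44219244e+01,  7.18487240e-02,
        5.56861516e-02, -1.43246111e-04]), 'tool_pos': array([143.89206873, 504.75779156, 404.04254534]), 'tcp_rot': array([-3.14004274e+00, -2.58461940e-04,  2.86378515e+00]), 'contact_force': array([ 0.58024116,  0.61844712, -0.37311006]), 'moment': array([ 0.02357622,  0.01851556, -0.00222323]), 'grip_width': 91.80000574377765}
top (array([ 4.32463603e+02, -1.18125789e+00,  1.44958658e+03]), array([ 0.10242499,  0.00896317, -0.99475475]))
scene (array([1418.02670179, -454.13230799, 1077.54574538]), array([-0.62004124,  0.33317606, -0.7103322 ]))
wrist (array([ 76.59184681, 523.2636612 , 383.53781175]), array([ 0.23264524, -0.07703221, -0.9696311 ]))
```

View pics/top0.png

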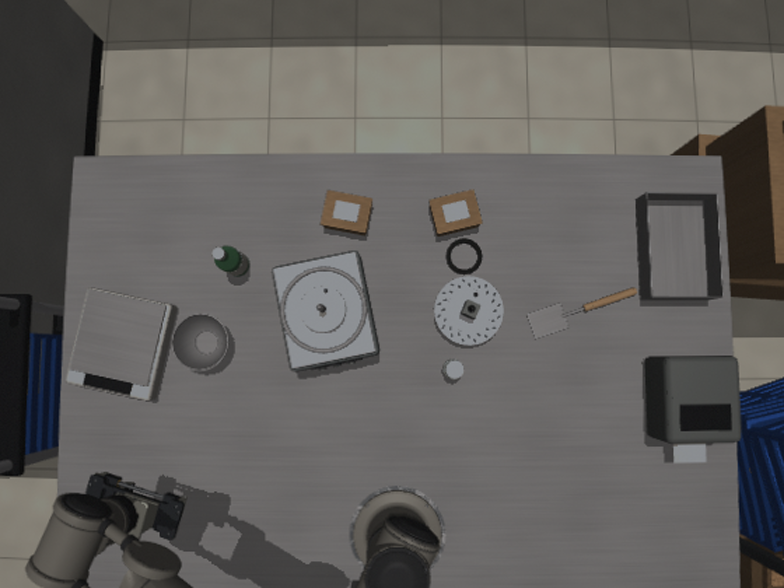

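View pics/scene0.png

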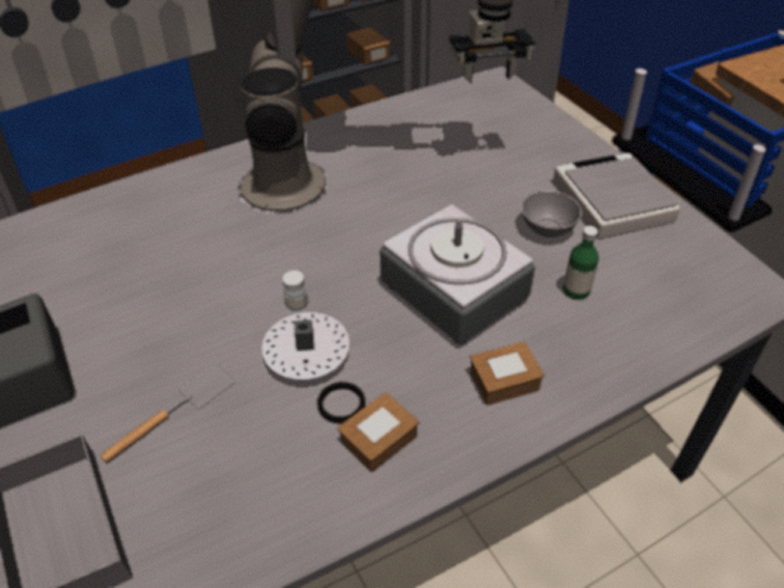

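The top view shows the disc at (470,310) with its hole at about (475,294). The machine is at (325,310), with the pin at about (325,290). Next I enlarge both.

```bash
python3 - <<'E'
from h import *
import pickle
cs=pickle.load(open("c0.pkl","rb"))
t=cs["top"]["color"]
a=t[192:252,305:365]; b=t[175:265,190:275]
A=cv2.resize(a,(400,400),interpolation=cv2.INTER_CUBIC)
b=t[192:252,200:260]
B=cv2.resize(b,(400,400),interpolation=cv2.INTER_CUBIC)
cv2.imwrite("pics/cropt.png",np.hstack([A,B])[:,:,::-1])
E
```

```text
(no output)
```

View pics/cropt.png

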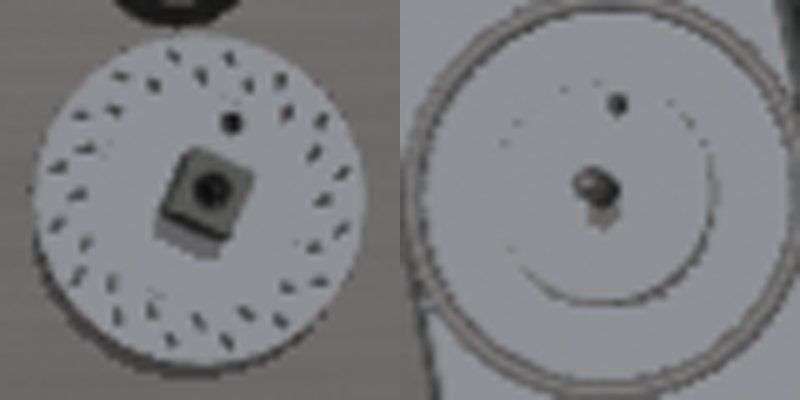

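Left crop: bore at (212,190), pin hole at (232,123), plate edges at x 36–365 and y 32–360. Right crop: pin at (617,102), shaft tip near (588,180), flange rim right at x 713 and bottom at y 303.

```bash
python3 - <<'E'
from h import *
import pickle
cs=pickle.load(open("c0.pkl","rb"));c=cs["top"]
s=400/60
L=lambda x,y:(305+x/s-.5,192+y/s-.5)
M=lambda x,y:(200+(x-400)/s-.5,192+y/s-.5)
f=lambda P,z:atz(c,*P,z).round(1)
bore=f(L(212,190),85);plate=f(L(200,196),35);hole=f(L(232,123),34)
print("bore",bore,"plate",plate,"hole",hole,"yaw",np.degrees(np.arctan2(*(hole-bore)[[1,0]])),np.linalg.norm((hole-bore)[:2]))
for a,b in (((165,208),(193,147)),((228,238),(254,172)),((228,238),(165,208)),((254,172),(193,147))):
    d=f(L(*b),85)-f(L(*a),85);print("hub edge",np.degrees(np.arctan2(d[1],d[0])),np.linalg.norm(d))
tip=f(M(585,178),198);pin=f(M(617,102),146)
r=f(M(713,190),138);bt=f(M(605,303),138)
print("tip",tip,"pin",pin,"right",r,"bottom",bt,"ctr est",bt[0]+52,r[1]+52)
# machine deck corners (784 px image /1.4)
for q in((274,267),(357,251),(378,352),(292,369)): print("deck",f((q[0]/1.4,q[1]/1.4),122))
# synthetic check in scene of seat and tip
for z in(138,198):print(z,proj(c,[[tip[0],tip[1],z]])*1)
s2=cs["scene"]
print("scene x1.4 tip/hub",proj(s2,[[tip[0],tip[1],198],[bore[0],bore[1],85],[pin[0],pin[1],147]])*1.4)
# fit hub centre in scene
w=cs["wrist"];o=get_obs()
Rt=R.from_euler("xyz",o["tcp_rot"]);p,d=ray(w,280,210);print("wristcam in tool",Rt.inv().apply(p-o["tool_pos"]),Rt.inv().apply(d/np.linalg.norm(d)))
im=s2["color"]
x,y=(proj(s2,[[bore[0],bore[1],60]])[0]).astype(int);A=im[y-35:y+35,x-35:x+35]
x2,y2=(proj(s2,[[tip[0],tip[1],160]])[0]).astype(int);B=im[y2-35:y2+35,x2-35:x2+35]
print("scene crop origins",x-35,y-35,x2-35,y2-35)
cv2.imwrite("pics/crops.png",np.hstack([cv2.resize(k,(400,400),interpolation=cv2.INTER_CUBIC) for k in(A,B)])[:,:,::-1])
E
```

```text
bore [ 539.9 -173.5   85. ] plate [ 540.7 -173.6   35. ] hole [ 578.2 -190.6   34. ] yaw -24.059576864367877 41.94401029944568
hub edge -25.256101187706374 33.28137617346978
hub edge -22.10471940851045 35.07834089577214
hub edge 64.40723816346227 34.26149442158061
hub edge 67.47544638433637 32.36927555568706
tip [536.7 168.9 198. ] pin [576.9 161.3 146. ] right [535.9 116.4 138. ] bottom [482.5 167.  138. ] ctr est 534.5 168.4
deck [631.9 282.3 122. ]
deck [668.7  91.3 122. ]
deck [437.3  42.5 122. ]
deck [398.8 237.1 122. ]
138 [[229.82323702 219.76399688]]
198 [[227.26323619 218.18653091]]
scene x1.4 tip/hub [[459.33194481 219.40967417]
 [302.64965443 324.45991958]
 [465.79042487 252.57471117]]
wristcam in tool [69.81812329 -0.69026652 20.66964379] [-0.24499886 -0.00916074  0.96948009]
scene crop origins 182 203 292 132
```

View pics/crops.png

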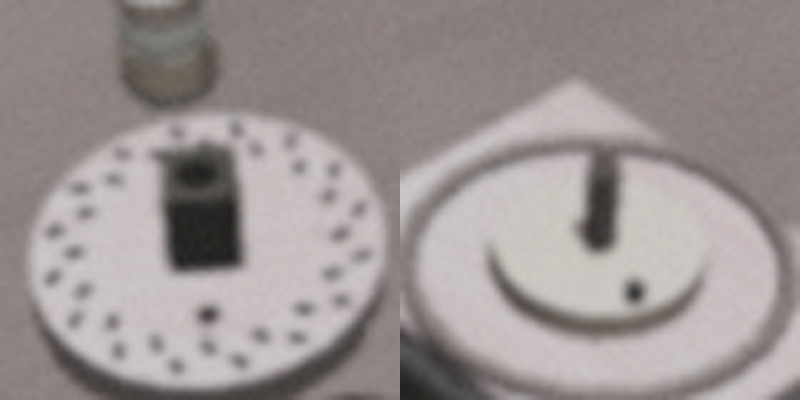

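Both views agree. The hub is at about (540,−173.5) with yaw −24°, the seat at about (535.5,168.5), and the pin at about −10°. Moving over the disc.

```bash
python3 -m pendant '[[[-0.01,-0.01,0],[0,0,0.01],0.0918],[[-0.03,-0.03,0],[0,0,0.03],0.0918],[[-0.058,-0.055,0],[0,0,0.05],0.0918],[[-0.086,-0.082,0],[0,0,0.07],0.0918],[[-0.114,-0.109,0],[0,0,0.09],0.0918],[[-0.142,-0.136,0],[0,0,0.11],0.0918],[[-0.17,-0.163,0],[0,0,0.141],0.0918],[[-0.198,-0.19,0],[0,0,0.141],0.0918],[[-0.226,-0.217,0],[0,0,0.141],0.0918],[[-0.254,-0.244,0],[0,0,0.141],0.0918]]'
cat >> h.py <<'E'
def go(x,y,z,yaw):
    "tool-axes shift (m) and turn from the measured pose to a tool-down target"
    o=get_obs();A=R.from_euler("xyz",o["tcp_rot"]);B=R.from_euler("xyz",[np.pi,0,yaw])
    return A.inv().apply(np.array([x,y,z])-o["tool_pos"]).round(1)/1000,(A.inv()*B).as_rotvec().round(4)
E
python3 -c "
from h import *
print(go(540,-173.5,375,2.7227))"
```

```text
time: 0.98
tool_pos: [321.6, 198.8, 404.8]
tcp_rot: [3.141, 0.0, 2.723]
contact_force: [1.6, 0.6, 0.4]
grip_width: 92.1
(array([-0.3509, -0.2515,  0.0297]), array([0.0004, 0.0002, 0.0004]))
```

```bash
python3 -m pendant '[[[-0.03,-0.022,0],[0,0,0],0.0918],[[-0.062,-0.044,0.003],[0,0,0],0.0918],[[-0.094,-0.067,0.006],[0,0,0],0.0918],[[-0.126,-0.09,0.009],[0,0,0],0.0918],[[-0.158,-0.113,0.012],[0,0,0],0.0918],[[-0.19,-0.136,0.015],[0,0,0],0.0918],[[-0.222,-0.159,0.018],[0,0,0],0.0918],[[-0.254,-0.182,0.021],[0,0,0],0.0918],[[-0.286,-0.205,0.024],[0,0,0],0.0918],[[-0.315,-0.226,0.027],[0,0,0],0.0918]]'
python3 -m pendant '[[[-0.018,-0.013,0.002],[0,0,0],0.0918],[[-0.03,-0.022,0.003],[0,0,0],0.0918],[[-0.035,-0.025,0.003],[0,0,0],0.0918],[[-0.036,-0.0257,0.003],[0,0,0],0.0918],[[-0.036,-0.0257,0.003],[0,0,0],0.0918],[[-0.036,-0.0257,0.003],[0,0,0],0.0918]]'
python3 - <<'E'
from h import *
import pickle
c=cap("wrist");pickle.dump(c,open("c1.pkl","wb"));save(c["color"],"w1.png",1.4)
o=get_obs();print(o["tool_pos"],o["tcp_rot"],proj(c,[[540,-173.5,85]])*1.4)
E
```

```text
time: 1.82
tool_pos: [517.9, -136.3, 377.2]
tcp_rot: [-3.142, -0.0, 2.722]
contact_force: [1.4, 0.2, -0.8]
grip_width: 91.9
time: 2.32
tool_pos: [539.3, -171.1, 374.8]
tcp_rot: [3.141, -0.0, 2.724]
contact_force: [-0.3, -0.0, -0.2]
grip_width: 91.8
[ 539.26611436 -171.0439316   374.96104304] [ 3.14136166e+00 -1.91068618e-04  2.72387476e+00] [[394.0527992  299.37585765]]
```

View pics/w1.png

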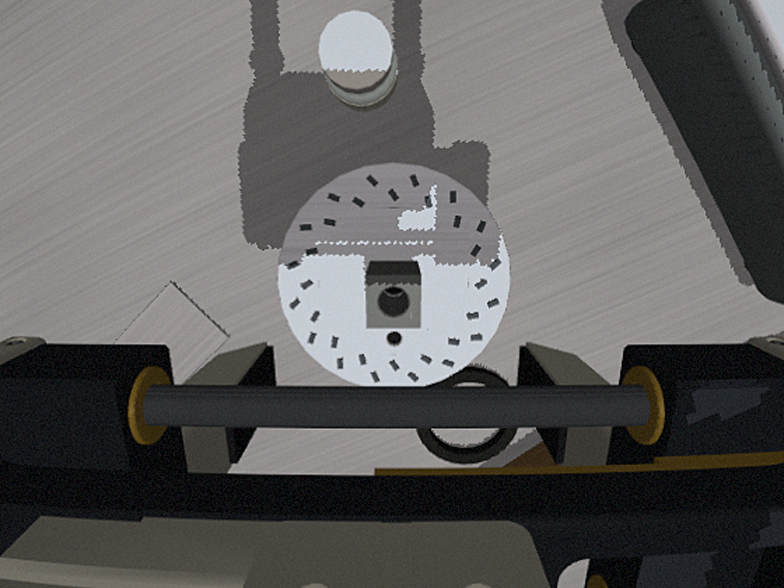

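Wrist view: the hub is square to the image, its top spanning x 366–421, with the bore at (393.5,301) and the pin hole at (394,338). The yaw matches.

```bash
python3 - <<'E'
from h import *
import pickle
c=pickle.load(open("c1.pkl","rb"))
b=atz(c,393.5/1.4,301/1.4,85);h=atz(c,394/1.4,338/1.4,35)
l=atz(c,366.5/1.4,328/1.4,85);r=atz(c,421.5/1.4,328/1.4,85)
print(b,h,np.degrees(np.arctan2(*(h-b)[[1,0]])),np.linalg.norm((h-b)[:2]),np.degrees(np.arctan2(*(r-l)[[1,0]])),np.linalg.norm(l-r),(l+r)/2)
print(go(b[0],b[1],62+159,2.7227),go(540,-173.5,62+159,2.7227))
E
```

```text
[ 540.80519084 -174.23068222   85.        ] [ 579.20382129 -191.22719717   35.        ] -23.87577972648173 41.99209855182402 66.046337749806 34.36290521237243 [ 556.88499864 -181.06128726   85.        ]
(array([-0.0027, -0.0023,  0.154 ]), array([ 0.0002, -0.0002,  0.0012])) (array([-0.0017, -0.002 ,  0.154 ]), array([ 0.0002, -0.0002,  0.0012]))
```

```bash
python3 -m pendant '[[[-0.001,-0.001,0.01],[0,0,0],0.0918],[[-0.002,-0.002,0.03],[0,0,0],0.0918],[[-0.002,-0.002,0.055],[0,0,0],0.0918],[[-0.002,-0.0021,0.08],[0,0,0],0.0918],[[-0.002,-0.0021,0.105],[0,0,0],0.08],[[-0.002,-0.0021,0.125],[0,0,0],0.07],[[-0.002,-0.0021,0.14],[0,0,0],0.06],[[-0.002,-0.0021,0.149],[0,0,0],0.055],[[-0.002,-0.0021,0.152],[0,0,0],0.05],[[-0.002,-0.0021,0.152],[0,0,0],0.045]]'
python3 -m pendant '[[[0,0,0],[0,0,0],0.041],[[0,0,0],[0,0,0],0.038],[[0,0,0],[0,0,0],0.036],[[0,0,0],[0,0,0],0.03],[[0,0,0],[0,0,0],0.02],[[0,0,0],[0,0,0],0.01],[[0,0,0],[0,0,0],0.01],[[0,0,0],[0,0,0],0.01]]'
python3 -c "
from h import *
print(get_obs())"
```

```text
time: 3.2
tool_pos: [540.5, -174.5, 222.2]
tcp_rot: [3.141, -0.001, 2.723]
contact_force: [0.8, 0.1, -0.3]
grip_width: 56.3
time: 3.87
tool_pos: [540.9, -174.8, 223.6]
tcp_rot: [3.141, 0.002, 2.723]
contact_force: [-0.3, 1.6, 4.8]
grip_width: 34.3
{'time': 3.8667, 'joint_positions': array([-4.47498953e-01,  6.19028013e-01,  1.61936335e+00,  3.89480092e-04,
        9.01590144e-01, -1.59976889e+00]), 'dq': array([-0.0008464 , -0.00080567,  0.00043717,  0.0005905 ,  0.00103517,
        0.00062898]), 'tau': array([-8.21705516e-01, -4.78628647e+01, -1.76493394e+01, -3.53339352e-01,
       -1.44363614e-01, -3.37549347e-03]), 'tool_pos': array([ 540.87630778, -174.81455263,  223.56307179]), 'tcp_rot': array([3.14133359e+00, 1.61929306e-03, 2.72282468e+00]), 'contact_force': array([-0.3289312 ,  1.57319604,  4.76155127]), 'moment': array([0.21213729, 0.01437569, 0.03726726]), 'grip_width': 34.27964724680917}
```

Grip is at 34.3 mm. Lifting.

```bash
python3 -m pendant '[[[0,0,-0.003],[0,0,0],0.01],[[0,0,-0.007],[0,0,0],0.01],[[0,0,-0.012],[0,0,0],0.01],[[0,0,-0.02],[0,0,0],0.01],[[0,0,-0.035],[0,0,0],0.01],[[0,0,-0.055],[0,0,0],0.01],[[0,0,-0.078],[0,0,0],0.01],[[0,0,-0.1],[0,0,0],0.01],[[0,0,-0.115],[0,0,0],0.01],[[0,0,-0.12],[0,0,0],0.01]]'
python3 -m pendant '[[[0,0,-0.015],[0,0,0],0.01],[[0,0,-0.035],[0,0,0],0.01],[[0,0,-0.055],[0,0,0],0.01],[[0,0,-0.07],[0,0,0],0.01],[[0,0,-0.075],[0,0,0],0.01],[[0,0,-0.075],[0,0,0],0.01],[[0,0,-0.075],[0,0,0],0.01],[[0,0,-0.075],[0,0,0],0.01]]'
python3 - <<'E'
from h import *
import pickle
o=get_obs();print(o["tool_pos"],o["tcp_rot"],o["contact_force"],o["moment"],o["joint_positions"])
c=cap("wrist");s=cap("scene");pickle.dump((c,s),open("c2.pkl","wb"))
p=proj(s,[o["tool_pos"]-[0,0,170]])[0].astype(int);print(p)
S=s["color"][max(p[1]-45,0):p[1]+45,p[0]-60:p[0]+60]
A=cv2.resize(c["color"],(560,420));B=cv2.resize(S,(240,int(240*S.shape[0]/S.shape[1])),interpolation=cv2.INTER_CUBIC)
B=np.vstack([B,np.zeros((420-B.shape[0],240,3),np.uint8)])
cv2.imwrite("pics/lift.png",np.hstack([A,B])[:,:,::-1])
print(go(535.5,168.5,425,2.7227+np.radians(14)))
E
```

```text
time: 4.7
tool_pos: [540.9, -175.0, 346.0]
tcp_rot: [-3.141, 0.005, 2.723]
contact_force: [0.5, -1.0, -2.7]
grip_width: 33.6
time: 5.37
tool_pos: [540.4, -174.8, 416.1]
tcp_rot: [3.141, -0.003, 2.723]
contact_force: [-0.7, -0.0, -2.3]
grip_width: 34.1
[ 540.35900943 -174.7560739   416.09627441] [ 3.1414512e+00 -2.8665098e-03  2.7227344e+00] [-0.74179118 -0.02877632 -2.28845131] [-0.05063357  0.02938525 -0.05628861] [-4.47741580e-01  4.13842381e-01  1.38243232e+00  6.00996769e-05
  1.34818735e+00 -1.59969280e+00]
[209 186]
(array([ 0.1442,  0.3116, -0.0083]), array([ 0.0005, -0.0025, -0.2443]))
```

View pics/lift.png

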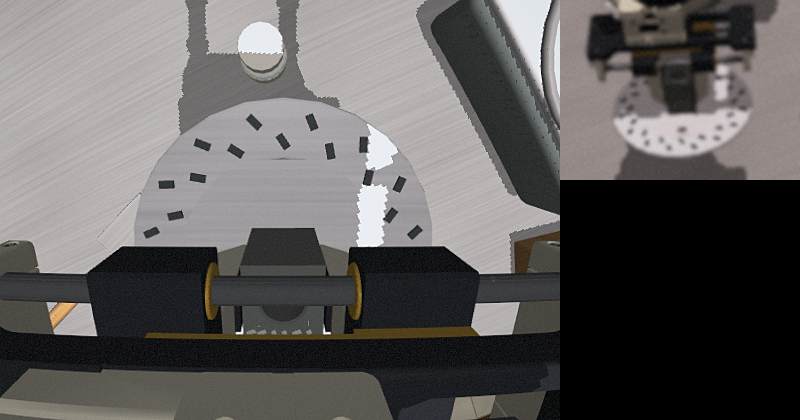

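The disc is lifted level in the grip. On the way I will stop beyond the machine, where the wrist camera can see the shaft and pin past the disc's rim.

```bash
python3 - <<'E'
from h import *
import pickle
c,s=pickle.load(open("c2.pkl","rb"));o=get_obs();print(c["mtx"],c["dist"])
A=R.from_euler("xyz",o["tcp_rot"])
a=np.radians(np.arange(-100,101,20))
for dx in(0,):
  P=np.c_[85*np.cos(a)+dx,85*np.sin(a),0*a+188.6]
  print(proj(c,A.apply(P)+o["tool_pos"]).round(0).tolist())
print(go(670,145,430,2.967))
E
```

```text
[[324.08234297   0.         282.70787547]
 [  0.         324.08234297 214.2554492 ]
 [  0.           0.           1.        ]] [-0.07356078  0.          0.          0.          0.        ]
[[139.0, 281.0], [133.0, 232.0], [145.0, 183.0], [177.0, 139.0], [226.0, 108.0], [284.0, 97.0], [343.0, 108.0], [391.0, 139.0], [423.0, 183.0], [435.0, 232.0], [429.0, 281.0]]
(array([ 0.0118,  0.3449, -0.0136]), array([ 0.0005, -0.0025, -0.2443]))
```

The predicted rim matches the picture, so the disc is centred on the tool to about 1 mm.

```bash
python3 -m pendant '[[[0.001,0.012,-0.005],[0,0,-0.01],0.01],[[0.002,0.036,-0.009],[0,0,-0.04],0.01],[[0.003,0.068,-0.012],[0,0,-0.07],0.01],[[0.004,0.104,-0.0136],[0,0,-0.1],0.01],[[0.005,0.14,-0.0136],[0,0,-0.13],0.01],[[0.006,0.176,-0.0136],[0,0,-0.16],0.01],[[0.007,0.212,-0.0136],[0,0,-0.19],0.01],[[0.009,0.248,-0.0136],[0,0,-0.22],0.01],[[0.01,0.284,-0.0136],[0,0,-0.244],0.01],[[0.011,0.315,-0.0136],[0,0,-0.244],0.01]]'
python3 -c "
from h import *
print(go(670,145,430,2.967))"
```

```text
time: 6.3
tool_pos: [658.9, 120.8, 431.0]
tcp_rot: [3.141, -0.001, 2.97]
contact_force: [1.0, -1.9, -3.3]
grip_width: 34.1
(array([-0.0068,  0.0258,  0.001 ]), array([ 0.0007, -0.0007,  0.0028]))
```

```bash
python3 -m pendant '[[[-0.002,0.01,0],[0,0,0],0.01],[[-0.003,0.018,0],[0,0,0],0.01],[[-0.004,0.022,0],[0,0,0],0.01],[[-0.004,0.022,0],[0,0,0],0.01],[[-0.004,0.022,0],[0,0,0],0.01],[[-0.004,0.022,0],[0,0,0],0.01],[[-0.004,0.022,0],[0,0,0],0.01]]'
python3 - <<'E'
from h import *
import pickle
o=get_obs();print(o["tool_pos"],o["tcp_rot"],o["contact_force"])
c=cap("wrist");s=cap("scene");t=cap("top");pickle.dump((c,s,t),open("c3.pkl","wb"))
print(proj(c,[[535.5,168.5,138],[535.5,168.5,198],[576.9,161.3,147]]))
cv2.imwrite("pics/w3.png",cv2.resize(c["color"][0:200,160:420],(780,600),interpolation=cv2.INTER_CUBIC)[:,:,::-1])
E
```

```text
time: 6.88
tool_pos: [666.3, 137.1, 431.7]
tcp_rot: [-3.142, 0.0, 2.965]
contact_force: [0.1, -0.2, -3.5]
grip_width: 34.0
[666.30245796 137.12326423 431.66842094] [-3.14152872e+00  2.62621573e-04  2.96519634e+00] [ 0.07160756 -0.17847846 -3.52788469]
[[293.84098501  44.02782704]
 [297.08153854  19.24096867]
 [294.11019791  98.73007705]]
```

View pics/w3.png

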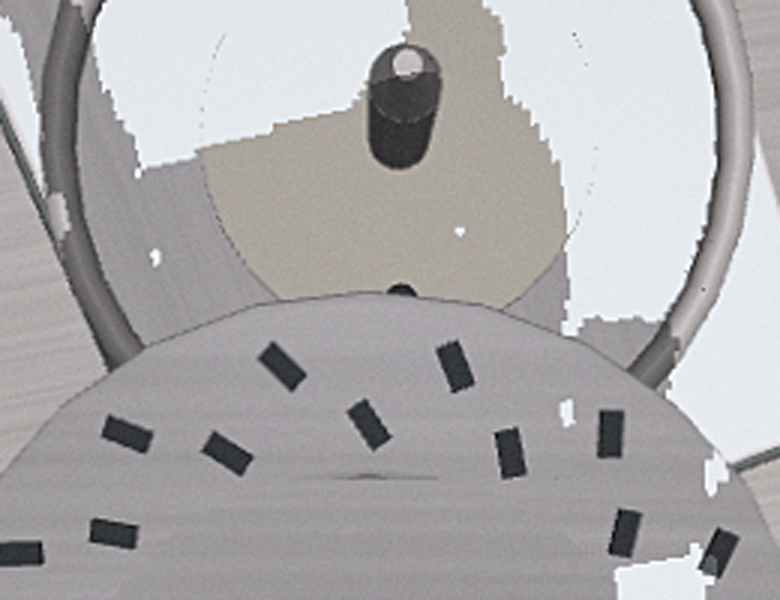

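The shaft tip is at crop (408,63), its foot at (400,139), the flange edges at x 203 and 597, and the pin's back arc is centred at x=402.

```bash
python3 - <<'E'
from h import *
import pickle
c,s,t=pickle.load(open("c3.pkl","rb"))
q=lambda x,y:(160+x/3-.33,y/3-.33)
tip=atz(c,*q(408,63),198);b=atz(c,*q(400,139),138)
l=atz(c,*q(203,125),138);r=atz(c,*q(597,150),138)
print(tip,b,l,r,np.linalg.norm(l-r))
seat=(tip+b)/2
# pin: back-arc centre pixel column; intersect with 42 mm circle
for f in(tip,b,seat):
  print([ (a,(proj(c,[[f[0]+42*np.cos(np.radians(a)),f[1]+42*np.sin(np.radians(a)),147]])[0]).round(1)) for a in(-14,-12,-10,-8,-6)], q(402,288))
print(go(seat[0],seat[1],412,2.967))
# top-camera recheck with tracked hub-wrist offset
E
```

```text
[536.15230559 167.52688647 198.        ] [536.82347477 167.6086651  138.        ] [524.14793224 117.84200904 138.        ] [548.0491044  217.98347214 138.        ] 102.95425519203681
[(-14, array([289.1,  99.7])), (-12, array([291. ,  99.8])), (-10, array([292.9,  99.8])), (-8, array([294.8,  99.8])), (-6, array([296.7,  99.6]))] (293.67, 95.67)
[(-14, array([289.4, 100.5])), (-12, array([291.3, 100.6])), (-10, array([293.1, 100.6])), (-8, array([295. , 100.6])), (-6, array([296.9, 100.5]))] (293.67, 95.67)
[(-14, array([289.2, 100.1])), (-12, array([291.1, 100.2])), (-10, array([293. , 100.2])), (-8, array([294.9, 100.2])), (-6, array([296.8, 100.1]))] (293.67, 95.67)
(array([0.1331, 0.0067, 0.0196]), array([ 0.0001,  0.0002, -0.0012]))
```

Seat is at about (536.3,167.6) and the pin at about −9.3°. Moving over the shaft with tool yaw 2.979.

```bash
python3 -m pendant '[[[0.01,0.0005,0],[0,0,-0.013],0.01],[[0.03,0.0015,0.004],[0,0,-0.013],0.01],[[0.055,0.0025,0.008],[0,0,-0.013],0.01],[[0.08,0.004,0.012],[0,0,-0.013],0.01],[[0.105,0.0053,0.016],[0,0,-0.013],0.01],[[0.122,0.006,0.0196],[0,0,-0.013],0.01],[[0.13,0.0065,0.0196],[0,0,-0.013],0.01],[[0.1331,0.0067,0.0196],[0,0,-0.013],0.01],[[0.1331,0.0067,0.0196],[0,0,-0.013],0.01],[[0.1331,0.0067,0.0196],[0,0,-0.013],0.01]]'
python3 - <<'E'
from h import *
import time
o=get_obs();print(o["tool_pos"],o["tcp_rot"],o["contact_force"],o["moment"]);print(go(536.3,167.6,400,2.979))
E
```

```text
time: 7.87
tool_pos: [537.3, 167.9, 412.2]
tcp_rot: [3.141, 0.002, 2.979]
contact_force: [0.5, -0.5, -2.6]
grip_width: 33.9
[537.3413554  167.86164996 412.20476825] [3.14121595e+00 1.70511794e-03 2.97944018e+00] [ 0.48791595 -0.48068943 -2.61187074] [-0.01667318  0.02410802 -0.06422111]
(array([ 0.001 , -0.0004,  0.0122]), array([0.0004, 0.0017, 0.0004]))
```

```bash
python3 -m pendant '[[[0.001,-0.0003,0.004],[0,0,0],0.01],[[0.001,-0.0003,0.009],[0,0,0],0.01],[[0.001,-0.0003,0.014],[0,0,0],0.01],[[0.001,-0.0003,0.018],[0,0,0],0.01],[[0.001,-0.0003,0.021],[0,0,0],0.01],[[0.001,-0.0003,0.023],[0,0,0],0.01],[[0.001,-0.0003,0.024],[0,0,0],0.01],[[0.001,-0.0003,0.025],[0,0,0],0.01]]'; python3 -m pendant '[[[0,0,0],[0,0,0],0.01]]'; python3 -c "
from h import *
o=get_obs();print(o['tool_pos'],o['contact_force'],o['moment'])"
```

```text
time: 8.53
tool_pos: [535.5, 168.0, 386.6]
tcp_rot: [3.141, 0.0, 2.98]
contact_force: [-0.9, -0.5, -2.9]
grip_width: 34.3
time: 8.62
tool_pos: [535.5, 168.0, 386.7]
tcp_rot: [3.141, 0.0, 2.98]
contact_force: [0.3, 0.9, -2.1]
grip_width: 34.0
[535.45930751 168.00273613 386.69010945] [ 0.27572707  0.88762212 -2.10866933] [0.01786689 0.01968896 0.04272327]
```

```bash
python3 -m pendant '[[[0,0,0.002],[0,0,0],0.01],[[0,0,0.004],[0,0,0],0.01],[[0,0,0.005],[0,0,0],0.01],[[0,0,0.005],[0,0,0],0.01]]'; python3 -c "
from h import *
o=get_obs();print(o['tool_pos'],o['contact_force'],o['moment'])"
```

```text
time: 8.95
tool_pos: [535.4, 168.0, 381.4]
tcp_rot: [-3.142, -0.0, 2.98]
contact_force: [0.3, -0.5, -3.7]
grip_width: 34.1
[535.38676454 167.98747573 381.43002577] [ 0.25085229 -0.50409191 -3.66123974] [ 0.04138877 -0.00192104  0.00336475]
```

No contact so far. Continuing slowly onto the full diameter.

```bash
python3 -m pendant '[[[-0.0006,0,0.001],[0,0,0],0.01],[[-0.0006,0,0.002],[0,0,0],0.01],[[-0.0006,0,0.003],[0,0,0],0.01],[[-0.0006,0,0.004],[0,0,0],0.01],[[-0.0006,0,0.004],[0,0,0],0.01]]'; python3 -c "
from h import *
o=get_obs();print(o['tool_pos'],o['contact_force'],o['moment'])"; python3 -m pendant '[[[0,0,0.001],[0,0,0],0.01],[[0,0,0.003],[0,0,0],0.01],[[0,0,0.005],[0,0,0],0.01],[[0,0,0.006],[0,0,0],0.01],[[0,0,0.006],[0,0,0],0.01]]';python3 -c "
from h import *
o=get_obs();print(o['tool_pos'],o['contact_force'],o['moment'])"
```

```text
time: 9.37
tool_pos: [536.0, 167.9, 377.5]
tcp_rot: [-3.142, -0.0, 2.98]
contact_force: [0.2, -0.9, -2.7]
grip_width: 34.0
[536.00754522 167.87724285 377.47562262] [ 0.23977888 -0.86672234 -2.71924309] [ 0.04320105  0.01530122 -0.00643004]
time: 9.78
tool_pos: [536.0, 167.9, 371.3]
tcp_rot: [-3.141, -0.001, 2.98]
contact_force: [0.5, -0.5, -3.1]
grip_width: 33.9
[535.99000337 167.85942174 371.34036941] [ 0.47787833 -0.4609189  -3.12809573] [ 0.02069365  0.0248098  -0.03491996]
```

```bash
python3 -m pendant '[[[0,0,0.002],[0,0,0],0.01],[[0,0,0.005],[0,0,0],0.01],[[0,0,0.008],[0,0,0],0.01],[[0,0,0.011],[0,0,0],0.01],[[0,0,0.014],[0,0,0],0.01],[[0,0,0.017],[0,0,0],0.01],[[0,0,0.019],[0,0,0],0.01],[[0,0,0.02],[0,0,0],0.01],[[0,0,0.02],[0,0,0],0.01]]';python3 -c "
from h import *
o=get_obs();print(o['tool_pos'],o['contact_force'],o['moment'])"; python3 -m pendant '[[[0,0,0.002],[0,0,0],0.01],[[0,0,0.004],[0,0,0],0.01],[[0,0,0.006],[0,0,0],0.01],[[0,0,0.0065],[0,0,0],0.01],[[0,0,0.0065],[0,0,0],0.01]]'; python3 -c "
from h import *
o=get_obs();print(o['tool_pos'],o['tcp_rot'],o['contact_force'],o['moment'])"
```

```text
time: 10.53
tool_pos: [536.0, 167.9, 351.4]
tcp_rot: [-3.142, -0.0, 2.98]
contact_force: [0.2, -0.3, -3.1]
grip_width: 33.7
[536.00569269 167.89639268 351.42014171] [ 0.21585204 -0.27094821 -3.12911488] [0.03644814 0.00199283 0.01046927]
time: 10.95
tool_pos: [536.0, 167.9, 345.0]
tcp_rot: [-3.142, -0.0, 2.98]
contact_force: [0.2, -0.5, -2.9]
grip_width: 33.7
[536.01001017 167.87187626 344.98038545] [-3.14152627e+00 -4.36378265e-04  2.97978894e+00] [ 0.24559065 -0.49924044 -2.93660556] [ 0.02564067 -0.00829667 -0.01895373]
```

```bash
python3 -m pendant '[[[0,0,0.001],[0,0,0],0.01],[[0,0,0.002],[0,0,0],0.01],[[0,0,0.003],[0,0,0],0.01],[[0,0,0.004],[0,0,0],0.01],[[0,0,0.004],[0,0,0],0.01]]'; python3 -m pendant '[[[0,0,0.0005],[0,0,0],0.01],[[0,0,0.001],[0,0,0],0.01],[[0,0,0.001],[0,0,0],0.01]]'; python3 -m pendant '[[[0,0,0.0005],[0,0,0],0.01],[[0,0,0.001],[0,0,0],0.01],[[0,0,0.001],[0,0,0],0.01]]'
```

```text
time: 11.37
tool_pos: [536.0, 167.9, 341.0]
tcp_rot: [-3.142, -0.0, 2.98]
contact_force: [0.1, -0.0, -3.2]
grip_width: 34.0
time: 11.62
tool_pos: [536.1, 167.9, 340.2]
tcp_rot: [3.142, -0.0, 2.98]
contact_force: [-0.2, -0.5, -2.1]
grip_width: 33.7
time: 11.87
tool_pos: [536.0, 167.9, 339.1]
tcp_rot: [3.142, -0.0, 2.98]
contact_force: [-1.4, -0.5, -3.0]
grip_width: 34.0
```

```bash
python3 -m pendant '[[[0,0,0.0005],[0,0,0],0.01],[[0,0,0.001],[0,0,0],0.01],[[0,0,0.001],[0,0,0],0.01]]'; python3 -m pendant '[[[0,0,0.0005],[0,0,0],0.01],[[0,0,0.001],[0,0,0],0.01],[[0,0,0.001],[0,0,0],0.01]]'; python3 -c "
from h import *
o=get_obs();print(o['tool_pos'],o['tcp_rot'],o['contact_force'],o['moment'])"
```

```text
time: 12.12
tool_pos: [536.0, 167.9, 338.1]
tcp_rot: [3.142, -0.0, 2.98]
contact_force: [0.2, 0.3, -3.2]
grip_width: 34.4
time: 12.37
tool_pos: [536.0, 167.9, 337.1]
tcp_rot: [3.142, -0.0, 2.98]
contact_force: [-0.2, -0.0, -3.0]
grip_width: 33.7
[536.02251515 167.89520521 337.09811354] [ 3.14155556e+00 -1.78141325e-04  2.97979974e+00] [-0.23617535 -0.02320065 -3.04717624] [0.00395018 0.02840579 0.02143664]
```

There is no contact 3.5 mm below the pin's top, so the pin appears to be entering. Going on gently.

```bash
python3 -m pendant '[[[0,0,0.0005],[0,0,0],0.01],[[0,0,0.001],[0,0,0],0.01],[[0,0,0.0015],[0,0,0],0.01],[[0,0,0.002],[0,0,0],0.01],[[0,0,0.002],[0,0,0],0.01]]'; python3 -m pendant '[[[0,0,0.0005],[0,0,0],0.01],[[0,0,0.001],[0,0,0],0.01],[[0,0,0.001],[0,0,0],0.01]]';python3 -m pendant '[[[0,0,0.0005],[0,0,0],0.01],[[0,0,0.001],[0,0,0],0.01],[[0,0,0.001],[0,0,0],0.01]]'
```

```text
time: 12.78
tool_pos: [536.0, 167.9, 335.1]
tcp_rot: [3.142, -0.0, 2.98]
contact_force: [0.3, 0.6, -2.2]
grip_width: 34.2
time: 13.03
tool_pos: [536.0, 167.9, 334.1]
tcp_rot: [3.142, -0.0, 2.98]
contact_force: [0.2, 0.2, -3.9]
grip_width: 34.0
time: 13.28
tool_pos: [536.0, 167.9, 333.1]
tcp_rot: [-3.142, -0.0, 2.98]
contact_force: [-0.3, 0.4, -2.6]
grip_width: 34.1
```

```bash
python3 -m pendant '[[[0,0,0.0003],[0,0,0],0.01],[[0,0,0.0006],[0,0,0],0.01],[[0,0,0.0006],[0,0,0],0.01]]'; python3 -m pendant '[[[0,0,0.0003],[0,0,0],0.01],[[0,0,0.0006],[0,0,0],0.01],[[0,0,0.0006],[0,0,0],0.01]]';python3 -m pendant '[[[0,0,0.0003],[0,0,0],0.01],[[0,0,0.0005],[0,0,0],0.01],[[0,0,0.0005],[0,0,0],0.01]]'
```

```text
time: 13.53
tool_pos: [536.0, 167.9, 332.6]
tcp_rot: [3.142, -0.0, 2.98]
contact_force: [-1.0, 0.8, -4.0]
grip_width: 33.8
time: 13.78
tool_pos: [536.0, 167.9, 332.0]
tcp_rot: [3.142, -0.0, 2.98]
contact_force: [-0.2, -0.5, -3.7]
grip_width: 33.9
time: 14.03
tool_pos: [536.0, 167.9, 331.6]
tcp_rot: [3.142, 0.0, 2.98]
contact_force: [-1.1, 0.8, -1.1]
grip_width: 33.8
```

```bash
python3 -m pendant '[[[0,0,0.0003],[0,0,0],0.01],[[0,0,0.0003],[0,0,0],0.01]]'; python3 -m pendant '[[[0,0,0.0003],[0,0,0],0.01],[[0,0,0.0003],[0,0,0],0.01]]';python3 -m pendant '[[[0,0,0.0003],[0,0,0],0.01],[[0,0,0.0003],[0,0,0],0.01]]'
```

```text
time: 14.2
tool_pos: [536.0, 167.9, 331.6]
tcp_rot: [3.141, 0.0, 2.98]
contact_force: [-1.4, 0.3, 0.9]
grip_width: 34.0
time: 14.37
tool_pos: [536.0, 167.9, 331.6]
tcp_rot: [3.141, 0.001, 2.98]
contact_force: [-4.1, -0.7, 4.8]
grip_width: 33.8
time: 14.53
tool_pos: [535.9, 167.9, 331.6]
tcp_rot: [3.141, 0.001, 2.98]
contact_force: [-4.9, -1.6, 6.8]
grip_width: 33.7
```

It meets a hard stop at TCP z 331.6, which puts the disc's underside at 138.0, at home height. I relieve the push, open, check, then rise.

```bash
python3 -m pendant '[[[0,0,-0.0004],[0,0,0],0.01],[[0,0,-0.0008],[0,0,0],0.01],[[0,0,-0.0008],[0,0,0],0.01]]'; python3 -m pendant '[[[0,0,0],[0,0,0],0.035],[[0,0,0],[0,0,0],0.038],[[0,0,0],[0,0,0],0.043],[[0,0,0],[0,0,0],0.05],[[0,0,0],[0,0,0],0.06],[[0,0,0],[0,0,0],0.07],[[0,0,0],[0,0,0],0.07],[[0,0,0],[0,0,0],0.07]]'
```

```text
time: 14.78
tool_pos: [536.1, 167.9, 331.6]
tcp_rot: [3.141, 0.0, 2.98]
contact_force: [-3.0, -0.0, 3.8]
grip_width: 33.7
time: 15.45
tool_pos: [536.1, 167.9, 331.4]
tcp_rot: [3.141, 0.0, 2.98]
contact_force: [0.0, 0.8, 0.1]
grip_width: 68.6
```

```bash
python3 -m pendant '[[[0,0,-0.005],[0,0,0],0.07],[[0,0,-0.015],[0,0,0],0.07],[[0,0,-0.03],[0,0,0],0.07],[[0,0,-0.055],[0,0,0],0.07],[[0,0,-0.08],[0,0,0],0.07],[[0,0,-0.105],[0,0,0],0.07],[[0,0,-0.125],[0,0,0],0.07],[[0,0,-0.13],[0,0,0],0.07],[[0,0,-0.13],[0,0,0],0.07],[[0,0,-0.13],[0,0,0],0.07]]'
python3 - <<'E'
from h import *
import pickle
c=cap("wrist");s=cap("scene");o=get_obs();pickle.dump((c,s,o),open("c4.pkl","wb"))
x,y=proj(s,[[536,168,150]])[0].astype(int)
A=cv2.resize(c["color"],(480,360));B=cv2.resize(s["color"][y-50:y+50,x-40:x+40],(288,360),interpolation=cv2.INTER_CUBIC)
cv2.imwrite("pics/end.png",np.hstack([A,B])[:,:,::-1])
a=np.radians(np.arange(0,360,45))
for z in(143,152):
  print(z,(proj(c,np.c_[536.3+85*np.cos(a),167.8+85*np.sin(a),0*a+z])*480/560).round(0).tolist())
  print("scene",((proj(s,np.c_[536.3+85*np.cos(a),167.8+85*np.sin(a),0*a+z])-[x-40,y-50])*3.6+[480,0]).round(0).tolist())
E
```

```text
time: 16.28
tool_pos: [535.8, 167.9, 460.9]
tcp_rot: [-3.141, -0.001, 2.98]
contact_force: [-0.3, 0.3, -0.7]
grip_width: 69.9
143 [[255.0, 245.0], [303.0, 218.0], [320.0, 164.0], [291.0, 112.0], [230.0, 97.0], [178.0, 130.0], [168.0, 188.0], [201.0, 233.0]]
scene [[688.0, 254.0], [735.0, 208.0], [717.0, 153.0], [649.0, 121.0], [569.0, 127.0], [519.0, 168.0], [531.0, 224.0], [601.0, 261.0]]
152 [[255.0, 249.0], [305.0, 221.0], [322.0, 165.0], [292.0, 112.0], [229.0, 96.0], [176.0, 131.0], [166.0, 190.0], [199.0, 237.0]]
scene [[689.0, 245.0], [736.0, 199.0], [718.0, 144.0], [650.0, 112.0], [569.0, 118.0], [519.0, 160.0], [531.0, 215.0], [602.0, 252.0]]
```

View pics/end.png

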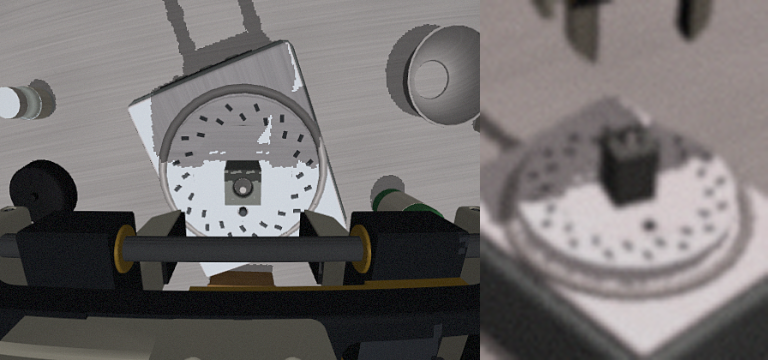

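The wrist view shows the disc centred, with the shaft tip in the bore at (243,186) and the pin hole at (243,212). The scene view's rim matches the prediction for the home height (upper face z 143) rather than 152. Handing in.

```bash
python3 -c "
from h import *
o=get_obs();print(o['time'],o['dq'].round(4),o['contact_force']);print(close_job())"
```

```text
16.3833 [ 0.0001  0.0057 -0.0026 -0.0016  0.0008 -0.0012] [ 0.54015423 -0.01614719 -0.4627094 ]
the job is handed in; nothing more can be done
None
```

I fitted the disc on the cutter, with the pin in its hole, and handed the job in at 16.4 s. I gripped the disc by its hub and lifted it off the stand. I then found the shaft and the pin (at about −9°) with the wrist camera and lowered the disc in small steps.

- **Fit:** I felt no contact until a firm stop at TCP z 331.6, which puts the disc's underside at 138.0 mm, the home height. The highest push I read was about 10 N.
- **Release:** I eased the push before opening, though about 7 N of it was still there when the fingers opened. After that the wrist force read near zero, and the arm now hangs clear above.
- **Last pictures:** They show the disc centred and level at home height. Nothing nearby looks disturbed, but I did not measure the bystanders again.
- **Disagreements:** The top and wrist cameras differed by about 1–2 mm on where the shaft is, which was within the calibration error. No check failed.

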